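Clamp the glued plinth of the knee model

ROBOT

A 6-joint arm with a two-finger parallel gripper is mounted at the origin on the work surface. World frame = base frame: x ahead of the robot, y to its left, z up, the work surface at z = 0. Lengths are in m, angles in rad, forces in N, time in s.
With the tool pointing down it reaches from about 0.225 to 0.875 m from the base axis. Payload 3.4 kg.
Tool frame: the origin (TCP) lies midway between the tips of the shut fingers; the grasp point (between the pads) lies 19 mm behind it (manip.grasp_offset is the distance from the TCP to the grasp point, in m); x points along the fingers, y is the direction in which the jaws open and shut, and the axes are right-handed (so a half turn about x gives the same grasp; the last joint's range is limited). The gripper opens to 85 mm and grips with 20 to 120 N. Pads are 22 mm wide; open, the fingers measure 114 mm over their backs; the gripper's body (76 mm by 85 mm) begins 54 mm behind the grasp point. The pads swing forward as they close: fully open they stand 13 mm farther back than shut.
Start: joints at [1.064, 0.276, 1.505, -0, 1.361, -0.121], TCP at [0.216, 0.533, 0.231] pointing down, gripper open.
Joint ranges: [-2.89, 2.89], [-0.75, 2.08], [0.22, 2.7], [-1.18, 4.32], [0.11, 2.71], [-2.7, 2.7]. Speed limits (rad/s): [2.57, 2.57, 3.14, 3.14, 3.14, 3.14].

INTERFACE

Orientations are given as a unit quaternion [w, x, y, z].
In Python, from rig import manip gives the robot as it stands.
- The arm moves only by the shell command python3 -m creep 'ROWS' [OPENING] [FORCE]. ROWS is a JSON object of lists of equal length, an entry for each row: "delta_pos": the shift along the tool's x, y, z in cm, a list of three; "dr": the turn, a rotation vector about the tool's x, y, z in rad, a list of three. In form: {"delta_pos": [[dx, dy, dz], ...], "dr": [[rx, ry, rz], ...]}. A call has 1 to 10 rows; each row is the pose to reach, as a shift and turn from the pose commanded when the call began, along the tool's axes at that moment; what a row does not reach only later rows make up. A row lasts 1/10 s, in which the tool goes at most 50 mm and 8.59 degrees, less where a joint would pass 70% of its speed; a pose out of reach is approached as far as the arm can. A call with a gripper value outside its range is refused whole. OPENING is the opening, from -1 (shut) to 1 (fully open), set as the call begins (- or left out, the last holds). The fingers move at their own pace and stop on an object; FORCE is the grip in N (left out, the last holds). Time passes only in rows, so rows that repeat a pose let the fingers close. It gives the time, the measured TCP pose, the force and the opening at its end, in the units of the state.
- manip.get_state(): the state, without advancing time (a new reading comes with each control period).
- manip.get_image(name): name is "side" or "top" or "wrist"; returns a dict with "pixels" (480x640x3 uint8, blue, green, red), "depth" (480x640 float32, m along the optical axis (not along the pixel's ray), 0 where there is no reading), "intrinsics" (3x3 intrinsics, pixels), "rvec" (rotation vector, rad) and "tvec" (3), from world to camera coordinates, as OpenCV has them. Camera axes: x right, y down, z forward; pixel columns grow to the right and rows downward; lengths in m; the calibration is good to about 2 mm. A picture is of the moment at which its call begins.
- manip.sign_off(): hands the job in, once; it reports no verdict.
The state is a dict: "clock": time; "qpos": joint angles; "qd": joint speeds; "effort": joint torques, N m; "position": TCP position; "ee_rot": TCP orientation; "contact_force": force on the tool from outside, world axes, zero at the start; "moment": the same for the moment, N m; "width": finger opening in m.
Only numpy, scipy, OpenCV 4.12 (cv2) and the standard library are available. Lean on these libraries where they do the work, as an engineer would, in place of code of your own. Each camera call takes 0.05 s, during which the arm holds its last target. There are 200 camera calls.

TASK

The wooden plinth of the knee model has just been glued and sits in the bench clamp. First turn the lock collar on top of the back stop clockwise until its tab is fully home over the locked mark, then pump the ratchet trigger towards the fixed handle until the jaw holds the plinth against the back stop with the sprung pad pushed in about half-way - never right in, that crushes the joint. The jaw slips back if the trigger is let go, so finish while still holding the trigger at that squeeze, and leave the other things on the desk where they are.

Things in the scene. Friction and masses are not known exactly. Their poses are not given: they have to be found in the camera images.
- clamp: bench clamp fixed to the desk: grey base plate 370 x 120 mm, 12 mm thick, origin on the desk. Its x axis points the way the jaw closes (trigger end to back stop), z up. Along its x: fixed handle at -170 mm, trigger -115, jaw, plinth, back stop face +100, collar +165. Two black cheeks 95 mm tall (x -190 to -85, 44 mm wide) carry handle and trigger. Position and heading vary
- handle (a point): middle of the fixed black handle: an upright post 14 mm (clamp's x) by 26 mm (y), top 168 mm above the desk, this point 135 mm above it. A toothed steel bar runs below and sticks out behind it
- anvil: the fixed back stop, a white-painted block 120 (x) by 100 (y) mm, top 62 mm above the desk; origin on the desk surface under the middle of the face that the plinth bears on
- collar_center (a point): centre of the lock collar, a knurled ring 50 mm in diameter and 22 mm tall round the vertical post on the back stop; 97 mm above the desk, the post's cap ends 21 mm above this point. It can be gripped across the ring from above with the fingers either side of its tab
- collar_tab (a point): on the collar's only tab, a flat 10 mm wide and 12 mm tall lug that sticks out radially to 49 mm from the axis; this point is 45 mm from the axis at the collar's mid height, and turns with it
- lock_mark (a point): locked mark: small dark steel ridge on top of the back stop, under the tab's circle; the tab lies directly above this point (29 mm) when locked
- collar (a joint): collar's angle in rad: starts between 0 and 0.25, grows clockwise seen from above, stop at 1.15 where the tab is over the locked mark; stays where it is left, friction about 0.06 N m
- trigger_grip: upright black trigger paddle, 12 mm thick (its x), 24 mm wide (its y), 62 mm tall; origin at its centre (144 mm above the desk and 59 mm above the hinge at rest). At rest its axes are as the clamp's, with 42 mm clear between it and the handle (68 mm over both). Either pinch it across its width from above (the tool must then tilt with it), or push it with closed fingers, or squeeze it against the handle
- trigger_hinge (a point): on the trigger's hinge line, 85 mm above the desk, which runs along the clamp's y
- trigger (a joint): trigger angle in rad: 0 at rest (a spring returns it: 3 to 5 N at the paddle), 0.40 fully squeezed; the paddle's top tilts towards the handle (clamp's -x). Squeezing pushes the jaw forward 54 mm per rad after up to 6 mm of idle motion; a full stroke gives 11 to 20 mm. On the way back the ratchet takes a new bite. Up to about 20 N at the paddle
- jaw (a joint): jaw travel in m towards the back stop; starts 0.005 to 0.03; friction 4 N, so the loaded jaw slips back to about 4 N of pad force when the trigger is let go
- pad (a joint): how far the sprung rubber pad is pushed into the jaw, in m: 0 free, 0.014 fully in; spring 1300 N/m (7 mm is half-way, about 9 N). Above 12 mm the plinth is crushed
- pad_face (a point): middle of the pad's front face (pad 44 mm wide, 36 mm tall, 6 mm thick, on two guide pins, free gap of 14 mm to the aluminium jaw plate behind it)
- plinth: plinth, two glued boards 60 (its x) by 70 by 48 mm with a bone-coloured stub on top to 78 mm; 0.35 kg, loose on the clamp's base between pad and back stop; origin under its centre
- knee_model: plastic bone knee-joint model on a 90 x 90 mm wooden board, 205 mm tall, origin under its centre; leave alone
- pen_pot: square white pot with pens, 70 x 70 mm, 141 mm tall, origin under its centre; leave alone
- notepads: stack of pads 100 x 140 mm, 34 mm tall, origin under its centre; leave alone
- glue_bottle: upright glue bottle, 40 mm diameter, 85 mm tall, beside the clamp, origin under its centre; leave alone
- tape_roll: roll of white tape lying flat, 80 mm diameter, 24 mm tall, beside the clamp, origin under its centre; leave alone
- pill_jar: small jar, 48 mm diameter, 70 mm tall, origin under its centre; leave alone
- reflex_hammer: reflex hammer lying on the desk, 200 mm long, origin near its middle on the underside; leave alone
Things that resemble listed ones, but are neither listed nor needed, are in the scene too. What is shaped like the plinth but blue is not meant.

How it is judged:
On the way, in this order (a step that is already met when the one before it is completed fails the run):
1. the collar is turned fully home to its locked mark (value of joint collar above 1.07 rad), for 0.2 s.
2. the pumped jaw presses the plinth against the back stop (value of joint pad above 0.0042 m and contact force between plinth and anvil above 1.5 N), for 0.2 s.
At the end, for the whole second after the job is handed in: The collar is at its locked mark (within 0.1 rad), the robot is still holding the trigger squeezed (over 2 N on the paddle), the sprung pad is pushed in 4.5 to 9.5 mm, and the plinth bears flat and still on the back stop with more than 1.5 N, not touched by the fingers (value of joint collar above 1.05 rad and value of joint pad between 0.0045 and 0.0095 m and contact force between plinth and anvil above 1.5 N and contact force between any of the fingers, the arm and trigger_grip above 2 N and value of joint trigger above 0.03 rad and contact force between the fingers and plinth below 0.5 N and angle between plinth's own z axis and vertical below 0.1 rad and linear speed of plinth below 0.01 m/s); the arm keeps its last pose, push and grip.
It fails at once if the sprung pad is pushed in more than 12 mm: the glued plinth is crushed (value of joint pad above 0.012 m).
It fails at once if another thing on the desk is moved by more than 30 mm (distance of any of knee_model, pen_pot, notepads, glue_bottle, tape_roll, pill_jar, reflex_hammer from where it was at the start of the episode above 0.03 m).
It also fails if it takes over 67 s, if anything falls off the work surface, if the arm or the gripper's body presses on something with over 40 N, if the wrist force passes 120 N, or if a joint passes its speed limit or range.

## Working session

There is one attempt and no reset: what is moved stays moved. The work goes in short steps, Python scripts to look and compute and a shell command to move; the robot and the scene stay as the last step left them, time stands still between calls to the robot, and variables do not carry over. Pictures are saved under pics/ and viewed, about 8 in all and at most 12, crops included, and the job is handed in when it is done.

```bash
mkdir -p pics; ls
cat > h.py <<'E'
import numpy as np, cv2
from rig import manip
from scipy.spatial.transform import Rotation as R
def grab(n, f):
    im=manip.get_image(n); cv2.imwrite(f'pics/{f}.png', im['pixels']); np.savez(f'pics/{f}.npz', **im); return im
def load(f): return dict(np.load(f'pics/{f}.npz'))
def world(im):
    d=im['depth']; K=im['intrinsics']; v,u=np.mgrid[:480,:640]
    c=np.stack([(u-K[0,2])/K[0,0]*d,(v-K[1,2])/K[1,1]*d,d],-1)
    Rm=cv2.Rodrigues(im['rvec'])[0]; return (c-im['tvec'].reshape(3))@Rm
def ray(im,u,v,z):
    Rm=cv2.Rodrigues(im['rvec'])[0]; o=-Rm.T@im['tvec'].reshape(3)
    d=Rm.T@np.linalg.solve(im['intrinsics'],[u,v,1]); return o+d*(z-o[2])/d[2]
def proj(im,p): return cv2.projectPoints(np.array([p],float),im['rvec'],im['tvec'],im['intrinsics'],None)[0].ravel()
def st():
    s=manip.get_state(); return s
E
python3 - <<'E'
from h import *
for n in ['top','side']:
    im=grab(n,n+'0'); Rm=cv2.Rodrigues(im['rvec'])[0]; print(n,-Rm.T@im['tvec'].reshape(3),Rm[2])
s=st(); print({k:np.round(v,3) for k,v in s.items()}); print(R.from_quat(s['ee_rot'],scalar_first=True).as_matrix().round(3))
E
```

```text
pics
top [ 0.42819163 -0.01829699  1.42473445] [ 0.07590881  0.0050858  -0.99710179]
side [ 0.13536868 -0.92780911  0.68442087] [ 0.35285122  0.79984347 -0.48553727]
{'clock': np.float64(0.1), 'qpos': array([ 1.064,  0.277,  1.506,  0.   ,  1.361, -0.121]), 'qd': array([-0.001, -0.001, -0.003,  0.   , -0.   , -0.001]), 'effort': array([ 1.000e-03, -4.177e+01, -2.464e+01, -0.000e+00,  6.000e-03,
        0.000e+00]), 'position': array([0.216, 0.532, 0.231]), 'ee_rot': array([ 0.694,  0.135,  0.694, -0.136]), 'contact_force': array([-0.034,  0.447, -0.147]), 'moment': array([-0.057,  0.009, -0.035]), 'width': np.float64(0.086)}
[[-0.001  0.376  0.926]
 [-0.001  0.926 -0.376]
 [-1.    -0.002 -0.   ]]
```

View pics/top0.png

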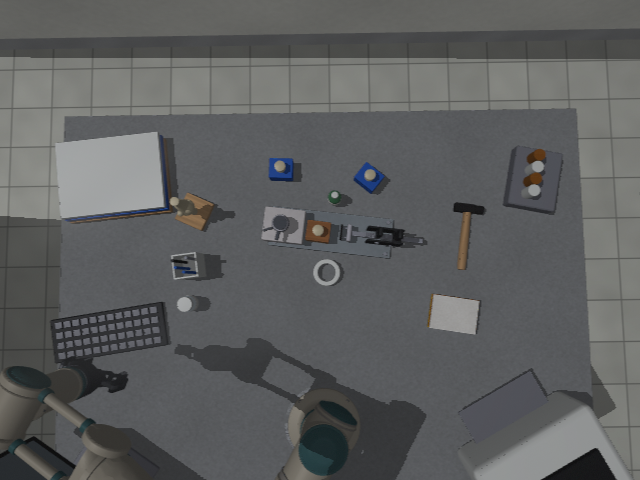

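View pics/side0.png

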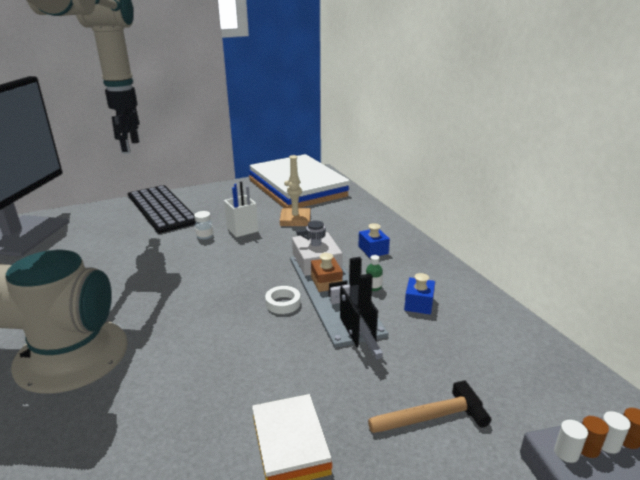

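The top view shows the clamp running from the handle (~(400,236)) to the collar (~(281,224)). The tab points to the lower left (~(266,231)), the tape roll is at (327,272) and the glue bottle at (335,198). The side view agrees. Next I'll measure the clamp.

Run:
```python
from h import *
im=load('top0'); P=world(im); px=im['pixels'].astype(int)
z=P[...,2]; roi=np.zeros(z.shape,bool); roi[180:275,245:440]=1
def rect(m,name,zz=None):
    p=P[m][:,:2]; r=cv2.minAreaRect((p*1000).astype(np.float32)); print(name,m.sum(),'c',np.round(r[0],1),'size',np.round(r[1],1),'ang',round(r[2],2),'medz',np.median(P[m][:,2]).round(4)); return r
rect(roi&(abs(z-.062)<.006)&(px.min(-1)>120),'anvil')
b=roi&(z>.005)&(z<.02); b[:, :306]=0; rect(b,'plate')
m=roi&(z>.10)&(z<.13); m[:,330:]=0; rect(m,'collar+cap'); m2=roi&(z>.112)&(z<.13); m2[:,330:]=0; print('cap',P[m2].mean(0))
m=roi&(z>.085)&(z<.112); m[:,320:]=0; rect(m,'ring')
m=roi&(z>.15)&(z<.19);m[:,:340]=0; rect(m,'handle/trig tops')
for v,u in np.argwhere(m)[::6]: print(u,v,P[v,u].round(3),end=';')
cv2.imwrite('pics/c.png',cv2.resize(im['pixels'][190:265,250:440],None,fx=4.2,fy=4.2,interpolation=cv2.INTER_CUBIC))
```

```text
anvil 744 c [581.5  43.8] size [255.5  97.5] ang 82.79 medz 0.0629
plate 2936 c [ 585.4 -157.5] size [407.7 288.1] ang 89.11 medz 0.0116
collar+cap 262 c [580.4 114.8] size [67.5 48.5] ang 11.41 medz 0.1163
cap [0.59012254 0.11703051 0.11855152]
ring 174 c [583.6  72.5] size [ 69.  134.7] ang 5.64 medz 0.1028
handle/trig tops 104 c [ 551.1 -188.2] size [68.1 24.8] ang 82.67 medz 0.1699
379 227 [ 0.565 -0.158  0.175];380 228 [ 0.563 -0.16   0.174];381 229 [ 0.56  -0.163  0.176];379 230 [ 0.557 -0.157  0.177];400 230 [ 0.557 -0.214  0.171];381 231 [ 0.554 -0.163  0.176];401 231 [ 0.554 -0.217  0.168];381 232 [ 0.552 -0.162  0.176];401 232 [ 0.552 -0.218  0.165];381 233 [ 0.549 -0.162  0.177];401 233 [ 0.549 -0.217  0.17 ];381 234 [ 0.546 -0.162  0.176];401 234 [ 0.547 -0.218  0.165];381 235 [ 0.544 -0.162  0.175];402 235 [ 0.543 -0.22   0.168];400 236 [ 0.541 -0.214  0.168];400 237 [ 0.538 -0.214  0.169];400 238 [ 0.535 -0.214  0.168];
```

View pics/c.png

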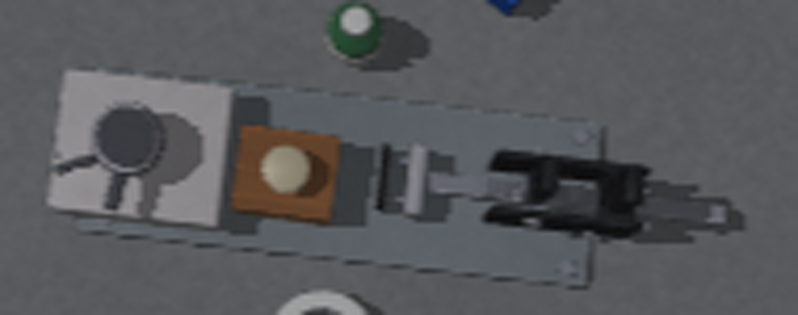

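The crop shows two dark lugs: one at crop (70,165) and one at (115,190). Clockwise from above runs from the lower one to the left one, so I expect the lower one to be the tab and the left one the lock mark. Depth will confirm it.

```bash
cat >> h.py <<'E'
cx=np.array([.127,.992,0]); cx/=np.linalg.norm(cx); cy=np.array([-cx[1],cx[0],0])
C=np.array([.590,.117,0]); O=C-.165*cx
def clamp(p): q=np.asarray(p)-O; return np.stack([q@cx,q@cy,q[...,2]],-1)
E
python3 - <<'E'
from h import *
im=load('top0'); P=world(im); px=im['pixels'].astype(int)
q=P-C; r=np.hypot(q[...,0],q[...,1]); a=np.degrees(np.arctan2(q[...,1],q[...,0]))
for n,lo,hi in [('tab',.085,.112),('mark',.063,.075)]:
    m=(r>.029)&(r<.055)&(P[...,2]>lo)&(P[...,2]<hi)&(px.max(-1)<125)
    print(n,m.sum()); 
    for v,u in np.argwhere(m): print(u,v,(1000*r[v,u]).round(),a[v,u].round(),(1000*P[v,u,2]).round(),end='; ')
    print()
# dark pixels by ray
for n,uv,z in [('tab',(250+115/4.2,190+195/4.2),.103),('mark',(250+66/4.2,190+166/4.2),.068)]:
    p=ray(im,*uv,z)-C; print(n,p.round(4),np.degrees(np.arctan2(p[1],p[0])))
s=im['pixels']
w=world(load('side0'));ws=load('side0')
c=clamp(w); 
m=(abs(c[...,1])<.06)&(c[...,0]>-.25)&(c[...,0]<.23)&(c[...,2]>.03); print(np.argwhere(m).min(0),np.argwhere(m).max(0))
mm=(w[...,2]>.112)&(w[...,2]<.125)&m&(c[...,0]>.12); print('side cap',w[mm].mean(0))
cs=ws['pixels'][205:365,265:405]; cv2.imwrite('pics/c2.png',cv2.resize(cs,None,fx=3.7,fy=3.7,interpolation=cv2.INTER_CUBIC))
E
```

```text
tab 26
276 233 31.0 162.0 108.0; 277 233 30.0 167.0 106.0; 278 233 30.0 172.0 106.0; 275 234 34.0 158.0 103.0; 276 234 34.0 163.0 106.0; 277 234 33.0 168.0 108.0; 278 234 32.0 172.0 102.0; 275 235 37.0 160.0 107.0; 276 235 36.0 165.0 107.0; 277 235 36.0 169.0 109.0; 278 235 35.0 172.0 99.0; 275 236 40.0 161.0 101.0; 276 236 38.0 164.0 96.0; 277 236 38.0 169.0 104.0; 278 236 38.0 173.0 100.0; 275 237 42.0 162.0 103.0; 276 237 42.0 167.0 107.0; 277 237 41.0 170.0 104.0; 278 237 40.0 172.0 92.0; 274 238 46.0 160.0 103.0; 275 238 45.0 163.0 104.0; 276 238 44.0 167.0 104.0; 277 238 44.0 171.0 104.0; 275 239 48.0 163.0 98.0; 276 239 47.0 168.0 107.0; 277 239 46.0 171.0 100.0; 
mark 117
275 207 54.0 18.0 64.0; 276 207 53.0 15.0 65.0; 284 208 49.0 -11.0 63.0; 286 208 51.0 -18.0 63.0; 278 214 32.0 14.0 66.0; 288 217 30.0 -45.0 66.0; 292 217 39.0 -57.0 64.0; 289 218 30.0 -53.0 65.0; 290 218 33.0 -56.0 64.0; 293 218 40.0 -64.0 67.0; 294 218 43.0 -65.0 67.0; 263 219 54.0 72.0 65.0; 292 219 36.0 -65.0 64.0; 293 219 39.0 -67.0 65.0; 294 219 42.0 -69.0 66.0; 290 220 30.0 -66.0 67.0; 291 220 32.0 -6
[... 2016 characters left out ...]
35 34.0 -159.0 64.0; 286 235 35.0 -155.0 66.0; 288 235 38.0 -147.0 67.0; 285 236 36.0 -161.0 64.0; 287 236 39.0 -153.0 67.0; 288 236 40.0 -149.0 65.0; 283 237 38.0 -170.0 66.0; 284 237 38.0 -166.0 64.0; 286 237 40.0 -158.0 64.0; 282 238 40.0 -175.0 64.0; 284 238 41.0 -167.0 66.0; 286 238 43.0 -160.0 64.0; 274 239 47.0 155.0 67.0; 282 239 43.0 -176.0 66.0; 285 239 45.0 -165.0 64.0; 286 239 46.0 -161.0 66.0; 287 239 47.0 -158.0 65.0; 271 240 54.0 147.0 63.0; 282 240 46.0 -176.0 68.0; 279 241 49.0 174.0 66.0; 286 241 51.0 -163.0 64.0; 
tab [-0.0388  0.0062  0.103 ] 170.9879628746654
mark [-0.0148  0.0438  0.068 ] 108.65305054722468
[220 292] [356 381]
side cap [0.58959624 0.11154248 0.1173672 ]
```

View pics/c2.png

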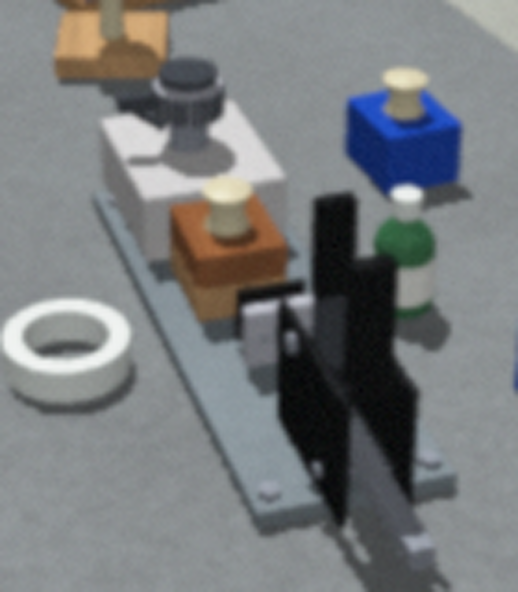

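The tab is at about 167° about the collar axis and 102 mm high. The mark is at about 107° on the block top, so the turn is about 1.05 rad clockwise. Now I'll lift and move over the collar.

```bash
python3 -m creep '{"delta_pos": [[-5,0,0],[-5,-2,4.2],[-5,-4.2,8.7],[-5,-6.4,13.1],[-5,-8.5,17.6],[-5,-10.7,22],[-5,-12.9,26.5],[-5,-15,31],[-5,-17.2,35.4],[-5,-19.4,39.9]], "dr": [[0,0,0],[0,0,0],[0,0,0],[0,0,0],[0,0,0],[0,0,0],[0,0,0],[0,0,0],[-0.08,0,0],[-0.16,0,0]]}' 1
python3 - <<'E'
from h import *
s=st(); M=R.from_quat(s['ee_rot'],scalar_first=True).as_matrix()
print(s['position'].round(4), (M.T@(np.array([.590,.1165,.16])-s['position'])*100).round(2), M[:,1].round(3))
E
```

```text
clock: 1.1
position: [0.5138, 0.2012, 0.281]
ee_rot: [0.703, 0.079, 0.703, -0.078]
contact_force: [0.6, 0.8, 0.5]
width: 0.0851
[0.5138 0.2012 0.281 ] [12.09 -6.58  9.31] [0.221 0.975 0.   ]
```

```bash
python3 -m creep '{"delta_pos": [[2,-3,4.2],[5,-5.5,8],[8,-6.58,9.3],[8,-6.58,9.3],[8,-6.58,9.3]], "dr": [[0,0,0],[0,0,0],[0,0,0],[0,0,0],[0,0,0]]}'
python3 - <<'E'
from h import *
im=grab('wrist','w1'); P=world(im); px=im['pixels'].astype(int)
q=P-C
m=(P[...,2]>.113)&(P[...,2]<.123)&(np.hypot(q[...,0],q[...,1])<.04); print('cap',m.sum(),P[m].mean(0),cv2.minEnclosingCircle((P[m][:,:2]*1000).astype(np.float32)))
m=(P[...,2]>.095)&(P[...,2]<.112)&(np.hypot(q[...,0],q[...,1])<.06)
print('ring',m.sum(),cv2.minAreaRect((P[m][:,:2]*1000).astype(np.float32)))
s=st(); M=R.from_quat(s['ee_rot'],scalar_first=True).as_matrix()
print(s['position'].round(4), M[:,1].round(3), s['qpos'].round(3))
E
```

```text
clock: 1.6
position: [0.5882, 0.1178, 0.2001]
ee_rot: [0.701, 0.08, 0.704, -0.08]
contact_force: [0.6, 0.7, 0.1]
width: 0.0855
cap 2898 [0.58943587 0.11642846 0.11793614] ((590.2017211914062, 116.26676940917969), 20.27029800415039)
ring 1682 ((579.8843994140625, 114.27024841308594), (70.03572082519531, 49.3817253112793), 11.22780704498291)
[0.5887 0.1185 0.2016] [0.224 0.975 0.001] [ 8.200e-02  3.310e-01  1.498e+00  1.000e-03  1.312e+00 -1.263e+00]
```

View pics/w1.png

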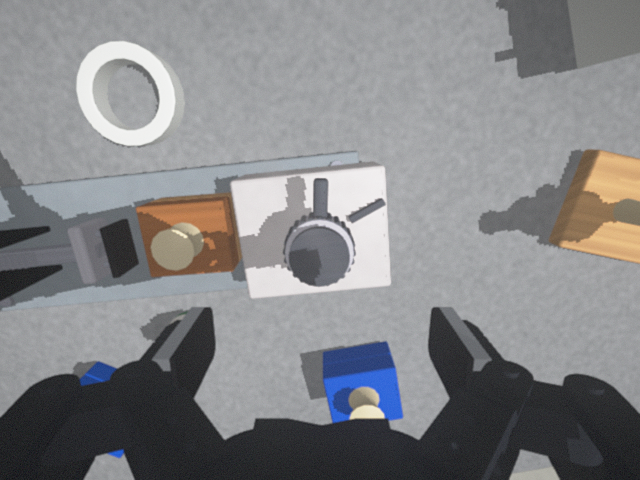

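The wrist view shows the collar cap at (320,253) with the tab straight up at (320,195). The lock mark is at (367,210) and the fingers straddle the tab symmetrically. Next I'll lower and grip.

```bash
python3 -m creep '{"delta_pos": [[4,-0.1,0.1],[8,-0.1,0.1],[10.5,-0.1,0.1],[11.8,-0.1,0.1],[12.4,-0.1,0.1],[12.4,-0.1,0.1]], "dr": [[0,0,0],[0,0,0],[0,0,0],[0,0,0],[0,0,0],[0,0,0]]}' 1 && python3 -m creep '{"delta_pos": [[0,0,0],[0,0,0],[0,0,0],[0,0,0],[0,0,0],[0,0,0],[0,0,0]], "dr": [[0,0,0],[0,0,0],[0,0,0],[0,0,0],[0,0,0],[0,0,0],[0,0,0]]}' -1 40
```

```text
clock: 2.25
position: [0.5902, 0.1176, 0.0783]
ee_rot: [0.703, 0.08, 0.702, -0.079]
contact_force: [-0.8, 0.3, 0.3]
width: 0.0857
clock: 2.95
position: [0.5903, 0.1154, 0.0791]
ee_rot: [0.703, 0.079, 0.702, -0.08]
contact_force: [-1.2, -3.4, 5.3]
width: 0.0475
```

```bash
python3 -m creep '{"delta_pos": [[0,0,0],[0,0,0],[0,0,0],[0,0,0],[0,0,0],[0,0,0],[0,0,0],[0,0,0],[0,0,0],[0,0,0]], "dr": [[0.1,0,0],[0.2,0,0],[0.3,0,0],[0.4,0,0],[0.5,0,0],[0.6,0,0],[0.7,0,0],[0.8,0,0],[0.9,0,0],[0.98,0,0]]}'
python3 - <<'E'
from h import *
s=st(); M=R.from_quat(s['ee_rot'],scalar_first=True).as_matrix(); print(np.degrees(np.arctan2(M[1,1],M[0,1])),s['moment'],s['qpos'].round(3))
E
python3 -m creep '{"delta_pos": [[0,0,0],[0,0,0],[0,0,0],[0,0,0],[0,0,0]], "dr": [[0.03,0,0],[0.06,0,0],[0.09,0,0],[0.12,0,0],[0.12,0,0]]}'
python3 - <<'E'
from h import *
s=st(); M=R.from_quat(s['ee_rot'],scalar_first=True).as_matrix(); print(np.degrees(np.arctan2(M[1,1],M[0,1])),s['moment'],s['qpos'].round(3))
E
```

```text
clock: 3.95
position: [0.5906, 0.1158, 0.0791]
ee_rot: [0.583, 0.402, 0.581, -0.402]
contact_force: [0.1, -2.7, 4.9]
width: 0.0471
20.740088681430528 [-0.48490527  0.41706853  0.03752424] [ 0.079  0.433  1.668 -0.002  1.039 -0.282]
clock: 4.45
position: [0.5905, 0.1166, 0.0789]
ee_rot: [0.559, 0.434, 0.557, -0.434]
contact_force: [-0.5, 0.3, 6.1]
width: 0.0473
14.310753936052274 [0.05103302 0.30060195 1.56558024] [ 0.08   0.433  1.668 -0.002  1.038 -0.169]
```

The moment jumped to 1.57 N m after 1.09 rad, so the collar is hard against its stop. I'll release, rise and check.

```bash
python3 -m creep '{"delta_pos": [[0,0,0],[0,0,0],[0,0,0],[0,0,0],[0,0,0],[-2,0,0],[-6,0,0],[-10,0,0],[-14,0,0],[-14,0,0]], "dr": [[0,0,0],[0,0,0],[0,0,0],[0,0,0],[0,0,0],[0,0,0],[0,0,0],[0,0,0],[0,0,0],[0,0,0]]}' 1
python3 - <<'E'
from h import *
im=grab('wrist','w2'); P=world(im); px=im['pixels'].astype(int)
q=P-C; r=np.hypot(q[...,0],q[...,1]); a=np.degrees(np.arctan2(q[...,1]+.0007,q[...,0]+.0002))
m=(r>.033)&(r<.05)&(P[...,2]>.085)&(P[...,2]<.112); print('tab',m.sum(),np.median(a[m]),np.median(P[m],0))
c=clamp(P)
m=(px[...,2]>px[...,0]+35)&(c[...,0]>0)&(c[...,0]<.12)&(abs(c[...,1])<.05)&(c[...,2]>.042)&(c[...,2]<.054)
if m.sum()>50:
  print('plinth',m.sum(),np.percentile(c[m],[1,50,99],axis=0).round(4))
print(st()['position'])
E
```

```text
clock: 5.45
position: [0.5933, 0.1172, 0.2238]
ee_rot: [0.561, 0.438, 0.554, -0.432]
contact_force: [1.5, -0.1, 0.3]
width: 0.0853
tab 308 106.18497193841134 [0.57826525 0.15616446 0.10281025]
plinth 308 [[ 0.0898 -0.0229  0.0423]
 [ 0.0909  0.0047  0.048 ]
 [ 0.0918  0.0345  0.0538]]
[0.59156409 0.11696708 0.22072898]
```

View pics/w2.png

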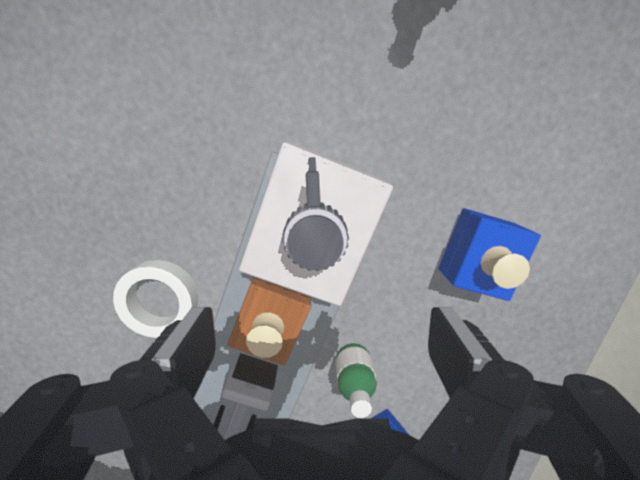

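The collar is locked, with the tab directly over the mark at (312,165) (tab at 106°, mark about 107°). Nothing else has moved. Next I'll shut the fingers and go to the front of the trigger paddle.

```bash
python3 -m creep '{"delta_pos": [[0,-0.9,2.3],[0,-2.3,5.8],[0,-3.7,9.3],[0,-5.2,12.9],[0,-6.6,16.4],[0,-8,19.9],[0,-8.9,22.2],[0,-9.36,23.4],[0,-9.36,23.4],[0,-9.36,23.4]], "dr": [[0.04,0,0],[0.09,0,0],[0.15,0,0],[0.2,0,0],[0.26,0,0],[0.32,0,0],[0.377,0,0],[0.377,0,0],[0.377,0,0],[0.377,0,0]]}' -1
python3 - <<'E'
from h import *
s=st(); M=R.from_quat(s['ee_rot'],scalar_first=True).as_matrix(); print(s['position'],M.round(3),clamp(s['position']),s['contact_force'],s['qpos'].round(2))
im=grab('wrist','w3'); P=world(im); c=clamp(P)
m=(c[...,2]>.158)&(c[...,2]<.182)&(c[...,0]>-.19)&(c[...,0]<-.1)&(abs(c[...,1])<.03)
for n,k in [('trig',m&(c[...,0]>-.135)),('handle',m&(c[...,0]<-.145))]: print(n,k.sum(),np.percentile(c[k],[2,50,98],axis=0).round(4) if k.any() else '')
E
```

```text
clock: 6.5
position: [0.5554, -0.1319, 0.2166]
ee_rot: [0.465, 0.532, 0.467, -0.532]
contact_force: [-1.7, 0.9, 0.1]
width: -0.0005
[ 0.55540694 -0.13192606  0.21658852] [[-0.001  0.991 -0.131]
 [ 0.002 -0.131 -0.991]
 [-1.    -0.001 -0.002]] [-0.08630372  0.00270245  0.21658852] [-1.66635755  0.88299061  0.06427064] [-0.36  0.28  1.54  0.    1.33 -0.22]
trig 0 
handle 141 [[-0.1763  0.0003  0.1666]
 [-0.1712  0.0041  0.1679]
 [-0.1661  0.0073  0.169 ]]
```

View pics/w3.png

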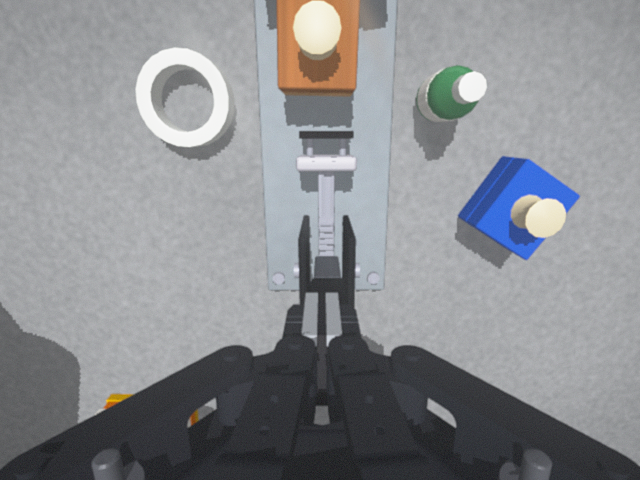

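The wrist view shows the pad bar at (326,134), the jaw plate at (326,162) and the plinth's near edge at (316,92), so I can monitor compression from here. The tool is centred on the clamp. Lowering to paddle height.

```bash
cat >> h.py <<'E'
def jaw(tag):
    im=grab('wrist',tag); P=world(im); c=clamp(P); px=im['pixels'].astype(int)
    strip=(abs(c[...,1]-.0)<.035)&(c[...,2]>.035)
    pl=strip&(px[...,2]>px[...,0]+35)&(c[...,0]>-.02)&(c[...,2]<.055)
    pad=strip&(abs(c[...,1])<.022)&(px.max(-1)<60)&(c[...,0]>-.075)&(c[...,0]<.06)&(c[...,2]>.045)&(c[...,2]<.09)
    jp=strip&(abs(c[...,1])<.022)&(px.min(-1)>90)&(c[...,0]>-.085)&(c[...,0]<.06)&(c[...,2]>.045)&(c[...,2]<.09)
    for n,k in [('plinth',pl),('pad',pad),('plate',jp)]:
        if k.sum()>5: print(n,k.sum(),'x',(1000*np.percentile(c[k][:,0],[3,50,97])).round(1),'z',(1000*np.median(c[k][:,2])).round(1))
    s=st(); M=R.from_quat(s['ee_rot'],scalar_first=True).as_matrix(); f=s['contact_force']
    print('t',s['clock'],'tcp clamp',(1000*clamp(s['position'])).round(1),'F clamp',np.round([f@cx,f@cy,f[2]],1))
    return im,c
E
python3 -m creep '{"delta_pos": [[2,0,0],[4.5,0,0],[6.5,0,0],[7.6,0,0],[7.6,0,0],[7.6,0,0]], "dr": [[0,0,0],[0,0,0],[0,0,0],[0,0,0],[0,0,0],[0,0,0]]}' -1;  python3 - <<'E'
from h import *
im,c=jaw('w4'); K=[(v,326) for v in range(60,240,5)]
for v,u in K: print(v,(1000*c[v,u]).round(0),im['pixels'][v,u].max(),end='; ')
E
```

```text
clock: 7.15
position: [0.5562, -0.1324, 0.1418]
ee_rot: [0.466, 0.532, 0.466, -0.531]
contact_force: [0.2, 0.4, 0.2]
width: 0.0002
plinth 431 x [20.2 20.9 21.5] z 46.6
pad 8 x [-13.6 -10.3 -10. ] z 54.4
plate 4218 x [-81.5 -29.1  53.7] z 56.8
t 7.2 tcp clamp [-86.9   1.5 142.3] F clamp [-0.2 -0.3 -0.1]
60 [27. -1. 60.] 143; 65 [25. -1. 60.] 185; 70 [-13.   2. 284.] 156; 75 [21. -1. 51.] 96; 80 [21. -1. 31.] 120; 85 [20. -1. 12.] 116; 90 [17. -1. 13.] 118; 95 [13. -1. 13.] 116; 100 [10. -1. 13.] 116; 105 [ 7. -1. 12.] 119; 110 [ 4. -1. 12.] 121; 115 [ 0. -1. 13.] 114; 120 [-3. -1. 13.] 119; 125 [-6. -1. 11.] 197; 130 [-10.  -1.  55.] 67; 135 [-13.  -1.  54.] 66; 140 [-16.  -1.  12.] 121; 145 [-20.  -1.  13.] 123; 150 [-23.  -1.  12.] 124; 155 [-27.  -1.  13.] 120; 160 [-29.  -1.  34.] 159; 165 [-31.  -1.  55.] 240; 170 [-34.  -1.  56.] 236; 175 [-37.  -1.  55.] 226; 180 [-40.  -1.  56.] 166; 185 [-44.  -1.  45.] 131; 190 [-48.  -1.  44.] 210; 195 [-51.  -1.  45.] 213; 200 [-54.  -1.  46.] 208; 205 [-57.  -1.  45.] 206; 210 [-61.  -1.  45.] 208; 215 [-64.  -1.  46.] 207; 220 [-68.  -1.  45.] 210; 225 [-71.  -1.  45.] 202; 230 [-75.  -1.  45.] 203; 235 [-78.  -1.  44.] 206;
```

Near plinth face is at x=21 mm, pad front at -8 and plate front at -29, all in the clamp frame. The plinth still has about 9 mm to go to the stop, so I need about 45 mm of jaw travel. First stroke:

```bash
python3 -m creep '{"delta_pos": [[0,0,0.6],[0,0,1.0],[0,0,1.3],[0,0,1.6],[0,0,2.0],[0,0,2.4],[0,0,2.8],[0,0,3.1],[0,0,3.3],[0,0,3.3]], "dr": [[0,0,0],[0,0,0],[0,0,0],[0,0,0],[0,0,0],[0,0,0],[0,0,0],[0,0,0],[0,0,0],[0,0,0]]}';  python3 - <<'E'
from h import *
im,c=jaw('w5'); u=326
for v in range(60,240,6): print(v,(1000*c[v,u]).round(0)[[0,2]],end='; ')
E
```

```text
clock: 8.2
position: [0.552, -0.1637, 0.1409]
ee_rot: [0.465, 0.534, 0.467, -0.531]
contact_force: [3.8, 7.4, 1.1]
width: -0.0
plinth 934 x [20.2 21.  21.7] z 46.2
pad 282 x [-6.3 -6.  -1.9] z 52.3
plate 2876 x [-81.5 -30.1  21.6] z 54.8
t 8.25 tcp clamp [-118.2    2.1  140.9] F clamp [ 7.1 -2.1 -0.2]
60 [-3. 53.]; 66 [-6. 54.]; 72 [-6. 33.]; 78 [-6. 11.]; 84 [-10.  12.]; 90 [-14.  12.]; 96 [-22.  55.]; 102 [-26.  56.]; 108 [-29.  56.]; 114 [-32.  53.]; 120 [-35.  44.]; 126 [-39.  44.]; 132 [-42.  45.]; 138 [-46.  45.]; 144 [-50.  44.]; 150 [-53.  45.]; 156 [-57.  46.]; 162 [-61.  45.]; 168 [-64.  45.]; 174 [-68.  44.]; 180 [-72.  46.]; 186 [-75.  51.]; 192 [-79.  54.]; 198 [-83.  52.]; 204 [-87.  50.]; 210 [-91.  49.]; 216 [-94.  53.]; 222 [-98.  52.]; 228 [-103.   50.]; 234 [-106.   53.];
```

```bash
python3 -m creep '{"delta_pos": [[0,0,0.2],[0,0,0.3],[0,0,0.3]], "dr": [[0,0,0],[0,0,0],[0,0,0]]}' | grep force; python3 -m creep '{"delta_pos": [[0,0,0.1],[0,0,0.2],[0,0,0.2]], "dr": [[0,0,0],[0,0,0],[0,0,0]]}';  python3 - <<'E'
from h import *
im,c=jaw('w6'); p=im['pixels']
m=(c[...,2]>.1)&(c[...,2]<.185)&(c[...,0]<-.1)&(abs(c[...,1])<.014); print(m.sum(), np.percentile(c[m],[5,50,95],axis=0).round(3) if m.any() else '')
E
```

```text
contact_force: [3.7, 8.5, -2.1]
clock: 8.85
position: [0.5513, -0.1677, 0.1402]
ee_rot: [0.464, 0.534, 0.467, -0.53]
contact_force: [5.4, 8.7, -2.0]
width: 0.0005
plinth 948 x [20.3 21.  21.8] z 46.0
pad 430 x [-2.7 -2.3  2.6] z 52.7
plate 3073 x [-82.3 -27.7 -17.5] z 54.2
t 8.9 tcp clamp [-122.3    2.3  140.2] F clamp [ 9.4 -2.9 -2.8]
5149 [[-0.145 -0.01   0.105]
 [-0.115  0.002  0.163]
 [-0.11   0.011  0.183]]
```

```bash
python3 -m creep '{"delta_pos": [[0,0,-0.5],[0,0,-1.0],[0,0,-1.5],[0,0,-2.0],[0,0,-2.5],[0,0,-3.0],[0,0,-3.0]], "dr": [[0,0,0],[0,0,0],[0,0,0],[0,0,0],[0,0,0],[0,0,0],[0,0,0]]}' | grep force;  python3 - <<'E'
from h import *
jaw('w7')
E
python3 -m creep '{"delta_pos": [[0,0,0.5],[0,0,0.9],[0,0,1.3],[0,0,1.7],[0,0,2.1],[0,0,2.5],[0,0,2.9],[0,0,3.2],[0,0,3.2]], "dr": [[0,0,0],[0,0,0],[0,0,0],[0,0,0],[0,0,0],[0,0,0],[0,0,0],[0,0,0],[0,0,0]]}' | grep force;  python3 - <<'E'
from h import *
jaw('w8')
E
```

```text
contact_force: [0.4, 0.3, 0.2]
plinth 564 x [20.2 20.9 21.6] z 46.4
pad 169 x [-2.6 -2.4  1.9] z 52.9
plate 3554 x [-82.  -23.7  45.4] z 55.5
t 9.65 tcp clamp [-95.5   3.  140.9] F clamp [ 0.3 -0.6  0.6]
contact_force: [2.4, 10.4, -2.8]
plinth 834 x [20.4 21.1 21.8] z 46.5
pad 522 x [ 9.7 10.3 14.8] z 52.8
plate 3734 x [-81.2 -15.8  -4.5] z 53.3
t 10.6 tcp clamp [-124.     3.3  140. ] F clamp [10.  -1.3 -3.8]
```

```bash
python3 -m creep '{"delta_pos": [[0,0,-0.5],[0,0,-1.0],[0,0,-1.5],[0,0,-2.0],[0,0,-2.5],[0,0,-3.0],[0,0,-3.0]], "dr": [[0,0,0],[0,0,0],[0,0,0],[0,0,0],[0,0,0],[0,0,0],[0,0,0]]}' | grep force
python3 -m creep '{"delta_pos": [[0,0,0.5],[0,0,0.9],[0,0,1.3],[0,0,1.6],[0,0,1.9],[0,0,2.2],[0,0,2.4],[0,0,2.4]], "dr": [[0,0,0],[0,0,0],[0,0,0],[0,0,0],[0,0,0],[0,0,0],[0,0,0],[0,0,0]]}' | grep force;  python3 - <<'E'
from h import *
jaw('w9')
E
python3 -m creep '{"delta_pos": [[0,0,0.2],[0,0,0.4],[0,0,0.6],[0,0,0.6]], "dr": [[0,0,0],[0,0,0],[0,0,0],[0,0,0]]}' | grep force;  python3 - <<'E'
from h import *
im,c=jaw('w10'); u=326
for v in range(1,100,4): print(v,(1000*c[v,u]).round(0)[[0,2]],end='; ')
E
```

```text
contact_force: [-0.4, -0.5, -0.1]
contact_force: [3.3, 12.2, -0.3]
plinth 274 x [27.3 27.8 28.2] z 47.1
pad 745 x [21.5 22.5 27.3] z 53.4
plate 4364 x [-81.5  -4.9  10.2] z 52.5
t 12.15 tcp clamp [-117.3    2.2  140.6] F clamp [12.1 -1.8  0.1]
contact_force: [5.2, 15.3, -4.0]
plinth 51 x [28.7 29.2 29.9] z 36.2
pad 424 x [22.6 23.2 24.3] z 51.4
plate 4584 x [-80.2  -2.5  13.5] z 52.4
t 12.6 tcp clamp [-121.5    2.2  139.9] F clamp [16.  -3.6 -4.3]
1 [24. 54.]; 5 [23. 49.]; 9 [23. 42.]; 13 [23. 36.]; 17 [23. 30.]; 21 [14. 54.]; 25 [11. 57.]; 29 [ 9. 56.]; 33 [ 7. 57.]; 37 [ 6. 56.]; 41 [ 4. 55.]; 45 [ 3. 50.]; 49 [ 2. 45.]; 53 [-0. 44.]; 57 [-2. 45.]; 61 [-4. 45.]; 65 [-7. 45.]; 69 [-9. 45.]; 73 [-11.  44.]; 77 [-13.  45.]; 81 [-16.  46.]; 85 [-18.  46.]; 89 [-20.  45.]; 93 [-22.  44.]; 97 [-24.  44.];
```

View pics/w10.png

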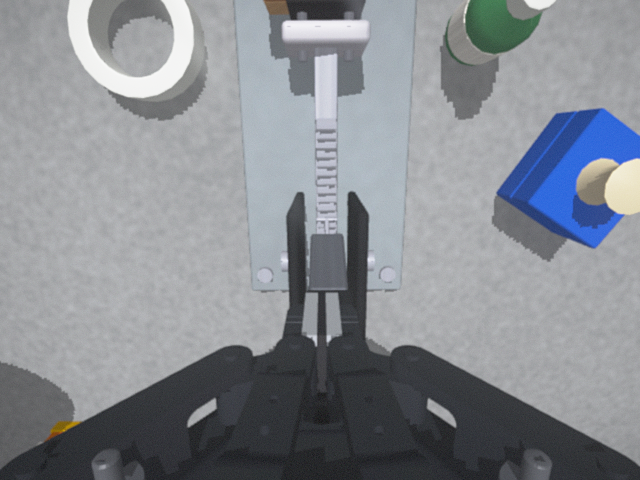

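The pad is now loaded: the plate at (326,30) sits close behind the black pad at the top edge. Pad force and gap both suggest about 5 mm compression. I'll calibrate the gap against the unloaded frames, then fine-adjust.

```bash
cat >> h.py <<'E'
def gap(tag):
    im=load(tag); c=clamp(world(im)); px=im['pixels'].astype(int); y=c[...,1]; x=c[...,0]; z=c[...,2]
    k=(abs(y)<.018)&(z>.05)&(z<.060)&(px.min(-1)>110)&(x>-.06)&(x<.04); pf=np.percentile(x[k],97)
    k=(abs(y)<.018)&(z>.02)&(z<.050)&(px.max(-1)<90)&(x>pf+.001)&(x<pf+.03); b=np.median(x[k]) if k.sum()>10 else np.nan
    k2=(abs(y)<.018)&(z>.05)&(z<.058)&(px.max(-1)<90)&(x>pf+.001)&(x<pf+.03); b2=np.percentile(x[k2],3) if k2.sum()>5 else np.nan
    print(tag,'plate',(pf*1e3).round(1),'padback',(b*1e3).round(1),k.sum(),(b2*1e3).round(1),k2.sum(),'gap',((b-pf)*1e3).round(1),((b2-pf)*1e3).round(1))
E
python3 - <<'E'
from h import *
for t in ['w4','w5','w6','w7','w8','w9','w10']: gap(t)
im=grab('top','top2'); cv2.imwrite('pics/c3.png',cv2.resize(im['pixels'][190:265,250:440],None,fx=4.2,fy=4.2,interpolation=cv2.INTER_CUBIC))
im=grab('side','side2'); cv2.imwrite('pics/c4.png',cv2.resize(im['pixels'][205:365,265:405],None,fx=3.7,fy=3.7,interpolation=cv2.INTER_CUBIC))
E
```

```text
Traceback (most recent call last):
  File "h.py", line 36, in gap
    print(tag,'plate',(pf*1e3).round(1),'padback',(b*1e3).round(1),k.sum(),(b2*1e3).round(1),k2.sum(),'gap',((b-pf)*1e3).round(1),((b2-pf)*1e3).round(1))
                                                  ^^^^^^^^^^^^^
AttributeError: 'float' object has no attribute 'round'
```

```bash
sed -i 's/np.nan/np.float64("nan")/g' h.py
python3 - <<'E'
from h import *
for t in ['w4','w5','w6','w7','w8','w9','w10']: gap(t)
im=grab('side','side2'); cv2.imwrite('pics/c4.png',cv2.resize(im['pixels'][205:365,265:405],None,fx=3.7,fy=3.7,interpolation=cv2.INTER_CUBIC))
E
```

```text
w4 plate -29.0 padback nan 0 -14.7 576 gap nan 14.3
w5 plate -20.7 padback -6.1 391 -6.1 787 gap 14.6 14.5
w6 plate -17.1 padback -2.5 475 -2.6 829 gap 14.7 14.6
w7 plate -17.0 padback -2.5 177 -2.4 678 gap 14.5 14.6
w8 plate -4.8 padback 10.1 718 9.9 902 gap 14.9 14.7
w9 plate 10.1 padback 21.8 720 21.6 941 gap 11.7 11.5
w10 plate 13.7 padback 23.1 693 22.6 311 gap 9.4 8.9
```

View pics/c4.png

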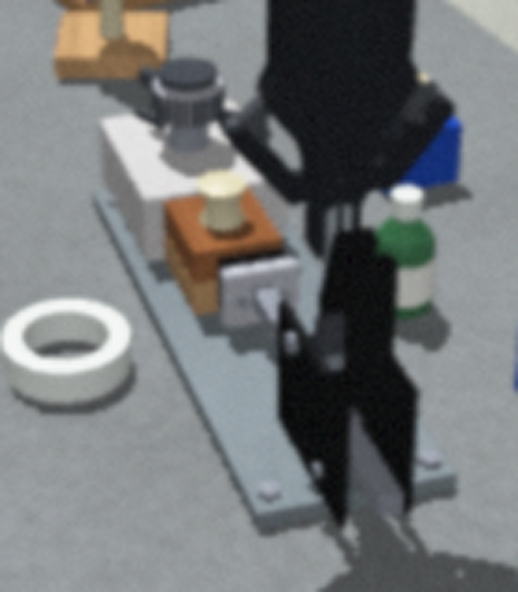

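The gap measure is consistent: 14.6 mm free and about 9.1 mm now, so the pad is in about 5.5 mm with the plinth at the stop. A small nudge will bring it to about 7 mm.

```bash
python3 -m creep '{"delta_pos": [[0,0,0.1],[0,0,0.2],[0,0,0.2],[0,0,0.2]], "dr": [[0,0,0],[0,0,0],[0,0,0],[0,0,0]]}' | grep force;  python3 - <<'E'
from h import *
jaw('w11'); gap('w11')
E
```

```text
contact_force: [5.9, 17.0, -4.6]
plinth 19 x [28.8 29.2 29.6] z 36.0
pad 373 x [22.7 23.1 23.7] z 50.5
plate 4650 x [-80.2  -2.3  14.1] z 52.4
t 13.1 tcp clamp [-122.6    2.2  139.6] F clamp [17.6 -3.6 -4.9]
w11 plate 14.5 padback 23.1 629 22.7 220 gap 8.6 8.1
```

```bash
python3 -m creep '{"delta_pos": [[0,0,0.1],[0,0,0.1],[0,0,0.1],[0,0,0.1],[0,0,0.1],[0,0,0.1],[0,0,0.1],[0,0,0.1],[0,0,0.1],[0,0,0.1]], "dr": [[0,0,0],[0,0,0],[0,0,0],[0,0,0],[0,0,0],[0,0,0],[0,0,0],[0,0,0],[0,0,0],[0,0,0]]}' | grep force;  python3 - <<'E'
from h import *
jaw('w12'); gap('w12')
im=grab('top','top3'); P=world(im); px=im['pixels'].astype(int)
q=P-C; r=np.hypot(q[...,0],q[...,1]); a=np.degrees(np.arctan2(q[...,1],q[...,0]))
m=(r>.033)&(r<.05)&(P[...,2]>.09)&(P[...,2]<.112)&(px.max(-1)<125)&(a>60); print('tab',m.sum(),np.median(a[m]))
w=load('side2'); c=clamp(world(w)); p=w['pixels'].astype(int)
k=(p[...,2]>p[...,0]+35)&(c[...,2]>.055)&(c[...,2]<.064)&(abs(c[...,1])<.05)&(c[...,0]>0)&(c[...,0]<.12); print('plinth x range',np.percentile(c[k][:,0],[2,98]))
E
```

```text
contact_force: [6.5, 18.4, -4.0]
plinth 6 x [28.7 29.  29.1] z 35.5
pad 311 x [22.7 23.1 23.5] z 49.4
plate 4734 x [-80.2  -2.8  14.6] z 52.2
t 14.15 tcp clamp [-123.1    2.3  139.5] F clamp [18.5 -4.9 -5.6]
w12 plate 15.0 padback 23.1 582 22.7 144 gap 8.1 7.7
tab 20 107.38597408334877
plinth x range [0.02684346 0.09475999]
```

```bash
python3 -c "
from rig import manip; print(manip.sign_off())"
```

```text
the job is handed in; nothing more can be done
None
```

I locked the collar, pumped the jaw until the plinth bears on the back stop, and handed the job in at about 14 s with the trigger still held. The sign-off gives no verdict.

- **Collar:** I gripped it from above and turned it 1.1 rad clockwise until the moment at the stop reached about 1.6 N m. The last check put the tab at about 107°, directly over the locked mark.
- **Squeeze:** I pumped with closed fingers, two full strokes and part of a third, and held the third. The last push on the paddle measured about 18.5 N.
- **Pad:** The gap to the jaw plate went from 14.6 mm free to about 7.9 mm, so the pad is in about 6.7 mm.
- **Plinth:** It moved about 8 mm and then stayed at 29 mm in the clamp's frame while the pad load rose, which means it is against the stop. The side depth view instead put its far face at about 95 mm, not the stop's 100 mm. That is a coarse, oblique edge reading, so I went by the stalled position and the force.
- **Other things on the desk:** The tape roll, glue bottle and blue blocks looked unmoved in the later pictures. I did not measure the other objects again.

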